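Fill the parts carrier and hold the code reader over its code plate

TASK

Finish loading the carrier: take the two steel plungers from the yellow tray and drop them, one each, stem up, into the carrier's two empty pockets, fully home on their collars. Then book the full carrier: draw the hand-held code reader out of its stand, turn it so that its window looks straight down, and hold it about 8 cm above the middle of the carrier's code plate. Finish while still holding the reader there, steady and touching nothing else, and leave everything else where it is.

Things in the scene. Friction and masses are not known exactly. Their poses are not given: they have to be found in the camera images.
- carrier: parts carrier, fixed: white top plate over an aluminium base plate on four steel posts; 124 (its x) x 215 mm (its y), top face at z = 70 mm, posts to z = 86 mm at x +-52, y +-97 mm. Six through pockets of 25 mm diameter at x = +-28 and y = -72, -16, +40 mm; four are filled, two empty. Origin: centre of its underside on the table, z up.
- pocket_a (a point): centre of the mouth of one empty pocket, on the carrier's top face (z = 70 mm); the hole is 25 mm wide through a 10 mm plate with 52 mm of open space below. A plunger that is fully home hangs by its collar, so its foot lies 32 mm below this point.
- pocket_b (a point): centre of the mouth of the other empty pocket, as pocket_a.
- code (a point): centre of the carrier's code plate: a 34 mm square of aluminium engraved with a black matrix code, lying face up on the carrier's top plate near its +y end; this point is on its face, z = 72 mm; z up.
- tray: low yellow parts tray, fixed, 190 mm (its x) x 150 mm (its y), rim 20 mm high, floor 4 mm above the table. Holds two plungers and two bushings. Origin at the centre of its underside.
- plunger_a: steel plunger to load, standing upright in the tray, 72 mm tall, turned in one piece: shank 22 mm diameter x 32 mm, then a collar 30 mm diameter x 6 mm, then a thin stem 14 mm diameter x 34 mm on top (grip the stem). Origin at the centre of the shank's foot, z up along the plunger.
- plunger_b: steel plunger to load, standing upright in the tray, 72 mm tall, turned in one piece: shank 22 mm diameter x 32 mm, then a collar 30 mm diameter x 6 mm, then a thin stem 14 mm diameter x 34 mm on top (grip the stem). Origin at the centre of the shank's foot, z up along the plunger. Alike plunger_a; either may go into either empty pocket.
- reader: cordless hand-held code reader, about 280 g: box-shaped head 50 (its x) x 46 (its y) x 105 mm long (its z), dark window at the nose, pistol grip 30 mm wide, 95 mm long, leaving the head towards its -x, 60 to 112 mm behind the window. Origin: centre of the window; z points straight back along the head, so it looks along -z. Starts nose down in the stand's cup, tilted 45 degrees, looking down and away from the robot.
- reader_grip (a point): a good place to hold the reader: on its head's axis, 82 mm behind the window; pinch the head across its flat 46 mm width (its y), the gripper tilted along the head or from above. The pistol grip leaves at -x, away from the fingers. Centre of mass: 48 mm behind the window, 10 mm towards the pistol grip.
- stand: gooseneck stand of the reader, fixed: round base (140 mm diameter, 14 mm thick), short bent neck, inclined cup with 4 mm walls. The cup opens up and towards the robot (the stand's -x), its axis 45 degrees from vertical in the stand's x-z plane; the reader slides out along its own +z. Origin on the table, 30 mm from the base's centre towards -x.
- cup_floor (a point): centre of the cup's inner floor, 110 mm above the table, 50 mm ahead (+x) of the stand's origin, where the reader's window rests. The cup is 40 mm deep (52 mm on the pistol grip's side) and loose on the head by 2.5 mm all round.
- loaded_1: plunger of the same shape already hanging in its pocket of the carrier: origin at the foot, 32 mm below the carrier's top face, its stem standing 40 mm above that face. Not to be moved.
- loaded_2: plunger of the same shape already hanging in its pocket of the carrier: origin at the foot, 32 mm below the carrier's top face, its stem standing 40 mm above that face. Not to be moved.
- loaded_3: plunger of the same shape already hanging in its pocket of the carrier: origin at the foot, 32 mm below the carrier's top face, its stem standing 40 mm above that face. Not to be moved.
- loaded_4: plunger of the same shape already hanging in its pocket of the carrier: origin at the foot, 32 mm below the carrier's top face, its stem standing 40 mm above that face. Not to be moved.
- bushing_a: plain brass bushing, a tube 32 mm outside, 22 mm inside, 30 mm tall, standing in the tray; not to be moved. Origin at its foot.
- bushing_b: brass bushing as bushing_a.
- caliper: digital caliper lying on the table beyond the tray, 225 mm long along its y, under 13 mm high. Origin beneath its middle. Not to be moved.
- ring_gauge: dark steel ring gauge, 60 mm across, 22 mm high, on the table beyond and to the right of the tray. Origin at the centre of its underside. Not to be moved.
- cleaner: white cleaner bottle, 60 mm across, 160 mm tall, on the table at the back. Origin under its centre. Not to be moved.
- driver: screwdriver lying on the table at the back, 180 mm long along its x, handle to its -x. Not to be moved.
Not all that is in view belongs to the job. Leave any green or orange look-alike of the stand alone.

How it is judged:
By the outcome, as a careful person would: the job done as asked, in the order asked, and still so for the second after the job is handed in, while the arm keeps its last pose, push and grip.
It also fails if it takes over 72 s, if anything falls off the work surface, if the arm or the gripper's body presses on something with over 40 N, if the wrist force passes 120 N, or if a joint passes its speed limit or range.

ROBOT

A 6-joint arm with a two-finger parallel gripper is mounted at the origin on the work surface. World frame = base frame: x ahead of the robot, y to its left, z up, the work surface at z = 0. Lengths are in m, angles in rad, forces in N, time in s.
With the tool pointing down it reaches from about 0.325 to 0.775 m from the base axis. Payload 5.5 kg.
Tool frame: the origin (TCP) lies on the centre line of the jaws, within the pads' length; the fingertips stand 19 mm ahead of it and the grasp point (between the pads) is the TCP; z points along the fingers, y is the direction in which the jaws open and shut (so a half turn about z gives the same grasp; the last joint's range is limited). The gripper opens to 88 mm and grips with 3 to 60 N. Pads are 20 mm wide; open, the fingers measure 115 mm over their backs; the gripper's body (75 mm by 178 mm) begins 61 mm behind the grasp point.
Start: joints at [-1.157, 0.091, 1.231, -0, 1.82, -0.057], TCP at [0.272, -0.535, 0.242] pointing down, gripper open.
Joint ranges: [-2.87, 2.87], [-0.86, 2.18], [0.17, 2.46], [-1.51, 4.65], [0.06, 2.69], [-2.65, 2.65]. Speed limits (rad/s): [2.57, 2.57, 3.01, 3.14, 3.14, 3.14].

INTERFACE

Orientations are given as a unit quaternion [w, x, y, z].
In Python, from station import read_state, viewer, job gives the robot as it stands.
- The arm moves only by the shell command python3 -m inch 'ROWS' [FORCE]. ROWS is text: rows parted by semicolons, each of 7 numbers parted by spaces: the shift along the tool's x, y, z in cm, then the turn, a rotation vector about the tool's x, y, z in degrees, then the finger opening in cm, from 0 to 8.78. In form: tx ty tz rx ry rz claw; .... A call has exactly 5 rows; each row shifts and turns the commanded pose from where the row before left it, along the tool's axes as they then stand; what a row does not reach is not made up. A row lasts 1/8 s, in which the tool goes at most 62.5 mm and 10.7 degrees, less where a joint would pass 70% of its speed; a pose out of reach is approached as far as the arm can. A call with a gripper value outside its range is refused whole. The fingers move at their own pace and stop on an object; FORCE is the grip in N (left out, the last holds). Time passes only in rows, so rows that do not move let the fingers close, or fill a call up. It gives the time, the measured TCP pose, the force and the opening at its end, in the units of the state.
- read_state(): the state, without advancing time (a new reading comes with each control period).
- viewer.grab_frame(name): name is "side" or "top"; returns (picture, depth): 400x640x3 uint8, red, green, blue; 400x640 float32, m along the optical axis (not along the pixel's ray), 0 where there is no reading.
- viewer.camera_model(name): a dict with "fx", "fy", "cx", "cy" (pixels), "R" (3x3) and "t" (3): a world point X has camera coordinates R X + t. Camera axes: x right, y down, z forward; pixel columns grow to the right and rows downward; lengths in m; the calibration is good to about 2 mm. A picture is of the moment at which its call begins. camera_model takes no time and is no camera call.
- job.finish_job(): hands the job in, once; it reports no verdict.
The state is a dict: "clock": time; "joint_positions": joint angles; "joint_velocities": joint speeds; "joint_torque": joint torques, N m; "tcp_pos": TCP position; "ee_rot": TCP orientation; "contact_force": force on the tool from outside, world axes, zero at the start; "torque": the same for the moment, N m; "finger_gap": finger opening in m.
Only numpy, scipy, OpenCV 4.12 (cv2) and the standard library are available. Lean on these libraries where they do the work, as an engineer would, in place of code of your own. Each camera call takes 0.05 s, during which the arm holds its last target. There are 200 camera calls.

## Working session

There is one attempt and no reset: what is moved stays moved. The work goes in short steps, Python scripts to look and compute and a shell command to move; the robot and the scene stay as the last step left them, time stands still between calls to the robot, and variables do not carry over. Pictures are saved under pics/ and viewed, about 8 in all and at most 12, crops included, and the job is handed in when it is done.

```bash
ls; mkdir -p pics; python3 - <<'E'
from station import read_state, viewer, job
import cv2,numpy as np
for n in("side","top"):
    p,d=viewer.grab_frame(n); cv2.imwrite(f"pics/{n}0.png",p[:,:,::-1]); np.savez(f"{n}0.npz",p=p,d=d)
    print(n,viewer.camera_model(n))
print(read_state())
E
```

```text
pics
side {'fx': 487.7647291655761, 'fy': 487.7647291655761, 'cx': 316.4112451164936, 'cy': 193.1145185701798, 'R': array([[ 0.9950875 , -0.09899102, -0.00128084],
       [-0.0649143 , -0.6426606 , -0.76339602],
       [ 0.0747462 ,  0.75972898, -0.64592947]]), 't': array([-0.498481  ,  0.15183164,  1.47762237])}
top {'fx': 432.4728464815338, 'fy': 432.4728464815338, 'cx': 317.15508879270084, 'cy': 201.50651504217623, 'R': array([[-2.33208560e-02, -9.99727965e-01, -3.65701056e-04],
       [-9.97036338e-01,  2.32848898e-02, -7.33236278e-02],
       [ 7.33121965e-02, -1.34535253e-03, -9.97308133e-01]]), 't': array([0.04220326, 0.4958084 , 1.43290667])}
{'clock': 0.1, 'joint_positions': array([-1.15667751e+00,  9.18088662e-02,  1.23172828e+00,  8.92112338e-06,
        1.81979089e+00, -5.66842675e-02]), 'joint_velocities': array([-0.00023245, -0.00222077, -0.00158784,  0.00044933, -0.00255202,
        0.00051469]), 'joint_torque': array([ 2.43730530e-03, -4.47857666e+01, -4.07568705e+01,  7.00190733e-02,
        2.84399564e-02, -1.19199258e-04]), 'tcp_pos': array([ 0.27208264, -0.53451753,  0.24062577]), 'ee_rot': array([-8.54639167e-04,  9.72420145e-01,  2.33234451e-01, -1.49992046e-04]), 'contact_force': array([ 0.65261054,  0.27020794, -0.02607122]), 'torque': array([-0.03968862,  0.01771261, -0.0390278 ]), 'finger_gap': 0.08807188013547405}
```

View pics/top0.png

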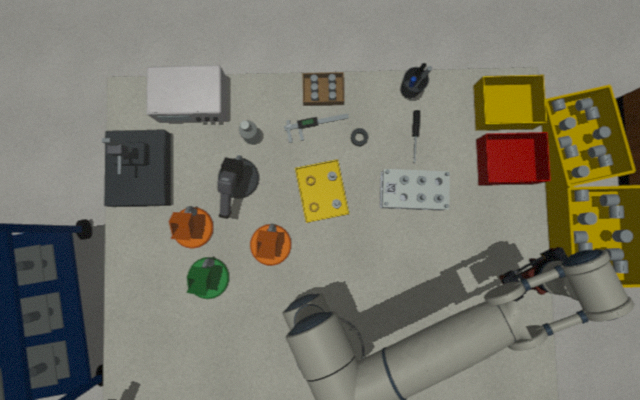

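View pics/side0.png

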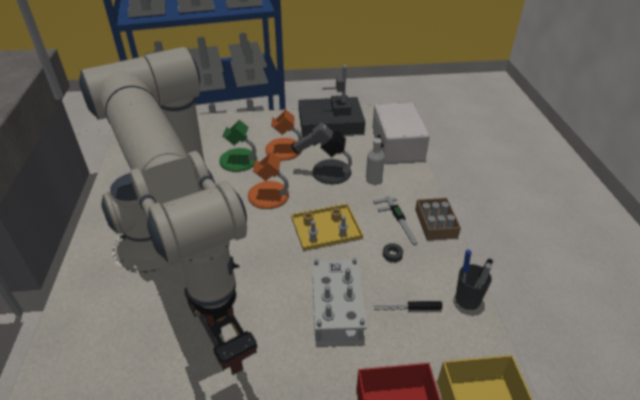

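The top view shows the reader in its black stand at about (232,185), the tray at (322,190), and the carrier at (416,189) with its code plate at its left end. Next I'll enlarge these areas.

```bash
python3 - <<'E'
import cv2,numpy as np
t=cv2.imread("pics/top0.png");s=cv2.imread("pics/side0.png")
a=cv2.resize(t[155:225,292:456],(800,341),interpolation=cv2.INTER_CUBIC)
b=cv2.resize(t[145:225,200:275],(240,256),interpolation=cv2.INTER_CUBIC)
c=cv2.resize(s[110:190,270:370],(320,256),interpolation=cv2.INTER_CUBIC)
d=cv2.resize(s[200:350,285:375],(154,256),interpolation=cv2.INTER_CUBIC)
e=np.hstack([b,c,d]);e=np.pad(e,((0,0),(0,800-e.shape[1]),(0,0)))
cv2.imwrite("pics/c1.png",cv2.convertScaleAbs(np.vstack([a,e]),alpha=1.3))
E
```

```text
(no output)
```

View pics/c1.png

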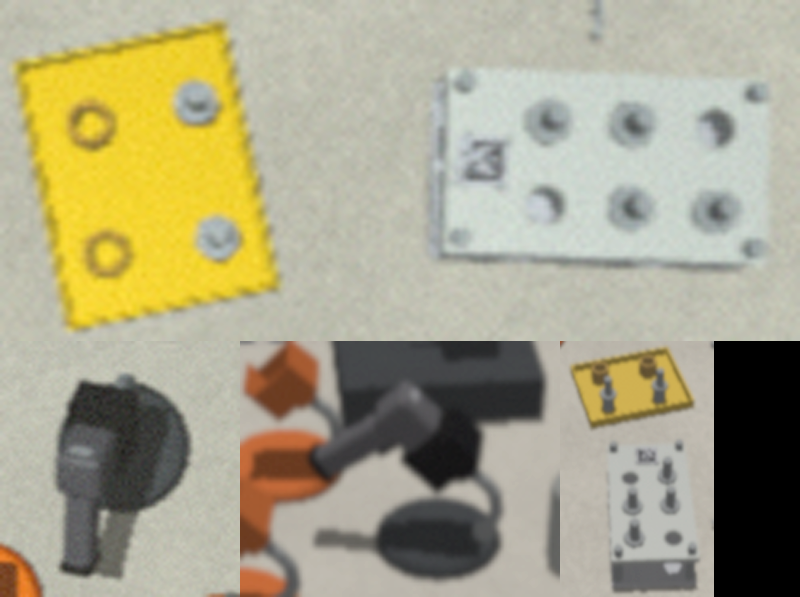

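The empty pockets are carrier (-28,+40), at crop pixel (546,205), and (+28,-72), at (715,128). The plungers are at crop (196,103) and (218,239), on the right side of the tray; the bushings are on the left. Now I'll turn these pixels into positions.

```bash
cat > h.py <<'E'
import numpy as np,cv2
from station import read_state,viewer,job
from scipy.spatial.transform import Rotation as Ro
from scipy.optimize import least_squares
def cam(n): m=viewer.camera_model(n); return m,np.array([[m['fx'],0,m['cx']],[0,m['fy'],m['cy']],[0,0,1]])
def proj(n,X):
    m,K=cam(n); c=np.atleast_2d(X)@m['R'].T+m['t']; q=c@K.T; return q[:,:2]/q[:,2:]
def atz(n,u,v,z):
    m,K=cam(n); C=-m['R'].T@m['t']; d=m['R'].T@np.linalg.solve(K,[u,v,1]); return C+d*(z-C[2])/d[2]
def cloud(n,d):
    m,K=cam(n); v,u=np.mgrid[:400,:640]; c=np.stack([(u-K[0,2])/K[0,0]*d,(v-K[1,2])/K[1,1]*d,d],-1)
    return (c-m['t'])@m['R']
def grab(n,k=4):
    f=[viewer.grab_frame(n) for _ in range(k)]
    return np.mean([a for a,_ in f],0).astype(np.uint8),np.median([b for _,b in f],0)
def rot(): q=read_state()['ee_rot']; return Ro.from_quat([q[1],q[2],q[3],q[0]])
E
python3 - <<'E'
from h import *
f=lambda X,Y:(292+(X+.5)/4.878-.5,155+(Y+.5)/4.871-.5)
posts=[(464,82,52,97),(756,93,52,-97),(752,247,-52,-97),(460,237,-52,97)]
W=np.array([atz('top',*f(a,b),.086)[:2] for a,b,_,_ in posts]);M=np.array([[c,d] for *_,c,d in posts])/1e3
R2=lambda a:np.array([[np.cos(a),-np.sin(a)],[np.sin(a),np.cos(a)]])
r=least_squares(lambda p:(M@R2(p[2]).T+p[:2]-W).ravel(),[*W.mean(0),0]);p=r.x
print('carrier',p[:2],np.degrees(p[2]),'res mm',(r.fun*1e3).round(1))
for n,q in dict(pa=(-28,40),pb=(28,-72)).items(): print(n,R2(p[2])@np.array(q)/1e3+p[:2])
print([atz('top',*f(*q),.070) for q in[(546,205),(715,128)]],'code',atz('top',*f(486,161),.072))
for q in[(196,103),(218,239)]: print('pl',atz('top',*f(*q),.042))
# side
for n in('side','top'):
    z=np.load(n+'0.npz');P=cloud(n,z['d']);
    for nm,c in dict(pa=(196,103),pb=(218,239)).items():
        x=atz('top',*f(*c),.042)[:2]; m=(np.hypot(*(P[...,:2]-x).transpose(2,0,1))<.025)&(P[...,2]>.05)
        print(n,nm,P[m].round(3)[:8])
    # reader area
    C=atz('top',232,185,.15); m=(np.hypot(*(P[...,:2]-C[:2]).transpose(2,0,1))<.12)&(P[...,2]>.1)
    print(n,'reader',m.sum(),P[m].min(0),P[m].max(0))
E
```

```text
carrier [ 0.5264271  -0.28775578] -3.4923697793458737 res mm [ 0.9  1.   0.9 -0.6 -1.3 -1.5 -0.5  1.1]
pa [ 0.50091572 -0.24612442]
pb [ 0.54998918 -0.36132771]
[array([ 0.50195879, -0.24926659,  0.07      ]), array([ 0.55079967, -0.36365406,  0.07      ])] code [ 0.53206362 -0.21016166  0.072     ]
pl [ 0.57936571 -0.01981572  0.042     ]
pl [ 0.48628549 -0.03229666  0.042     ]
side pa [[ 0.576 -0.018  0.076]
 [ 0.579 -0.017  0.074]
 [ 0.582 -0.02   0.077]
 [ 0.576 -0.02   0.073]
 [ 0.579 -0.019  0.072]
 [ 0.581 -0.023  0.076]
 [ 0.585 -0.021  0.073]
 [ 0.573 -0.023  0.072]]
side pb [[ 0.485 -0.031  0.076]
 [ 0.488 -0.03   0.075]
 [ 0.491 -0.029  0.073]
 [ 0.482 -0.031  0.072]
 [ 0.484 -0.035  0.075]
 [ 0.488 -0.033  0.074]
 [ 0.49  -0.037  0.077]
 [ 0.481 -0.037  0.074]]
side reader 938 [0.44398135 0.2496519  0.10011243] [0.62970174 0.33497012 0.19964445]
top pa [[ 0.587 -0.02   0.073]
 [ 0.584 -0.016  0.076]
 [ 0.584 -0.02   0.074]
 [ 0.583 -0.023  0.078]
 [ 0.584 -0.026  0.074]
 [ 0.581 -0.016  0.073]
 [ 0.581 -0.019  0.076]
 [ 0.581 -0.023  0.075]]
top pb [[ 0.492 -0.03   0.08 ]
 [ 0.493 -0.033  0.075]
 [ 0.493 -0.037  0.075]
 [ 0.489 -0.027  0.077]
 [ 0.489 -0.03   0.078]
 [ 0.49  -0.033  0.07 ]
 [ 0.49  -0.037  0.071]
 [ 0.486 -0.027  0.078]]
top reader 982 [0.44454526 0.25823501 0.10046047] [0.63426524 0.33996379 0.19940844]
```

```bash
python3 -m inch '4.2 -3.5 0 0 0 0 5;4.2 -3.5 0 0 0 0 5;4.2 -3.5 0 0 0 0 5;4.2 -3.5 0 0 0 0 5;4.2 -3.5 0 0 0 0 5' 15
python3 -m inch '4.2 -3.5 0 0 0 0 5;4.2 -3.5 0 0 0 0 5;4.2 -3.5 0 0 0 0 5;4.2 -3.5 0 0 0 0 5;4.1 -3.5 2 0 0 0 5'
```

```text
clock: 0.72
tcp_pos: [0.3802, -0.2818, 0.2412]
ee_rot: [-0.0, 0.972, 0.233, -0.0]
contact_force: [1.6, -0.2, 0.4]
finger_gap: 0.0502
clock: 1.35
tcp_pos: [0.4878, -0.031, 0.2228]
ee_rot: [0.001, 0.972, 0.233, 0.001]
contact_force: [1.2, -0.0, 0.1]
finger_gap: 0.0501
```

```bash
python3 -m inch '0 0.1 4 0 0 0 5;0 0 4 0 0 0 5;0 0 4 0 0 0 5;0 0 3.8 0 0 0 5;0 0 0 0 0 0 5' 6
python3 -m inch '0 0 0 0 0 0 1;0 0 0 0 0 0 1;0 0 0 0 0 0 1;0 0 0 0 0 0 1;0 0 0 0 0 0 1' 6
python3 -m inch '0 0 0 0 0 0 4;0 0 0 0 0 0 4;0 0 0 0 0 10 4;0 0 0 0 0 10 4;0 0 0 0 0 10 4'
python3 -m inch '0 0 0 0 0 10 4;0 0 0 0 0 10 4;0 0 0 0 0 10 4;0 0 0 0 0 10 4;0 0 0 0 0 10 4'
python3 -c "
from station import *
print(read_state()['joint_positions'])"
```

```text
clock: 1.98
tcp_pos: [0.4847, -0.0333, 0.06]
ee_rot: [-0.001, 0.972, 0.233, -0.004]
contact_force: [0.6, 0.8, 0.6]
finger_gap: 0.0503
clock: 2.6
tcp_pos: [0.4877, -0.0337, 0.0644]
ee_rot: [0.0, 0.972, 0.233, 0.001]
contact_force: [-0.2, 0.1, 3.7]
finger_gap: 0.0134
clock: 3.22
tcp_pos: [0.4871, -0.0336, 0.0633]
ee_rot: [-0.0, 1.0, -0.029, -0.0]
contact_force: [-0.2, -0.2, -0.6]
finger_gap: 0.0399
clock: 3.85
tcp_pos: [0.4871, -0.0336, 0.0633]
ee_rot: [0.0, 0.894, -0.449, -0.0]
contact_force: [-0.2, -1.2, -0.4]
finger_gap: 0.04
[-1.38593376e-01 -1.73538532e-01  1.80496057e+00 -5.27474643e-06
  1.51080766e+00  2.36342098e+00]
```

```bash
python3 -m inch '0 0 0 0 0 0 1;0 0 0 0 0 0 1;0 0 0 0 0 0 1;0 0 0 0 0 0 1;0 0 0 0 0 0 1' 25
python3 -m inch '0 0 -1 0 0 0 1;0 0 -3 0 0 0 1;0 0 -4 0 0 0 1;0 0 -4 0 0 0 1;0 0 -1 0 0 0 1'
python3 - <<'E'
from h import *
for n,(v0,v1,u0,u1),k in(('top',(162,216,372,456),6),('side',(250,350,300,376),6)):
    p,d=grab(n); np.savez(n+'1.npz',p=p,d=d)
    c=cv2.resize(p[v0:v1,u0:u1,::-1],None,fx=k,fy=k,interpolation=cv2.INTER_CUBIC)
    cv2.imwrite(f'pics/{n}1.png',c)
a=cv2.imread('pics/top1.png');b=cv2.rotate(cv2.imread('pics/side1.png'),cv2.ROTATE_90_CLOCKWISE)
w=max(a.shape[1],b.shape[1]);P=lambda x:np.pad(x,((0,0),(0,w-x.shape[1]),(0,0)))
x=np.vstack([P(a),P(b)])
print(a.shape,b.shape)
cv2.imwrite('pics/c2.png',x)
E
```

```text
clock: 4.47
tcp_pos: [0.4872, -0.0336, 0.0635]
ee_rot: [0.0, 0.895, -0.446, -0.0]
contact_force: [0.3, -0.3, -0.1]
finger_gap: 0.0134
clock: 5.1
tcp_pos: [0.4884, -0.0338, 0.1972]
ee_rot: [-0.001, 0.895, -0.446, 0.003]
contact_force: [-1.3, -0.2, -2.1]
finger_gap: 0.0136
(324, 504, 3) (456, 600, 3)
```

View pics/c2.png

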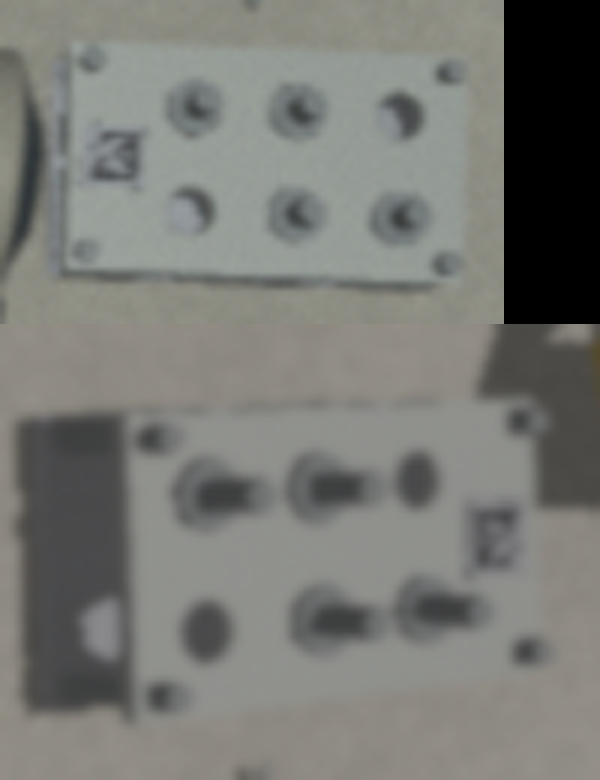

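The top crop shows the empty mouths at (192,212) and (402,117). In the rotated side crop they are dark discs at (418,480) and (206,631). Next: subpixel centroids from both cameras.

```bash
python3 - <<'E'
from h import *
S=np.load('side1.npz')['p'].mean(2);T=np.load('top1.npz')['p'].mean(2)
def cen(I,u,v,r,mode):
    k=6;c=cv2.resize(I[int(v)-12:int(v)+13,int(u)-12:int(u)+13],None,fx=k,fy=k,interpolation=cv2.INTER_CUBIC)
    y,x=np.mgrid[:c.shape[0],:c.shape[1]];x=(x+.5)/k-.5+int(u)-12;y=(y+.5)/k-.5+int(v)-12
    near=np.hypot(x-u,y-v); ref=np.median(c[(near>r)&(near<r+2)])
    w=(ref-c if mode=='d' else abs(c-ref))*(near<r);w=np.clip(w-12,0,25)
    return (w*x).sum()/w.sum(),(w*y).sum()/w.sum()
for n,I,pts,md in(('side',S,[(325.58,279.75),(350.75,315.08)],'d'),('top',T,[(403.6,196.9),(438.6,181.1)],'a')):
    for q in pts:
        a=cen(I,*q,6.5,md);a=cen(I,*a,6.5,md);print(n,np.round(a,2),atz(n,*a,.07).round(4))
# posts top z=.086 (top cam) : dark-edged discs in the top crop
posts=[(91,58,52,97),(451,73,52,-97),(446,265,-52,-97),(86,250,-52,97)]
col=[(194,108,28,40),(298,110,28,-16),(295,214,-28,-16),(399,218,-28,-72)]
g=lambda x,y:(372+(x+.5)/6-.5,162+(y+.5)/6-.5)
def fit(L,z):
    W=np.array([atz('top',*g(a,b),z)[:2] for a,b,*_ in L]);M=np.array([l[2:] for l in L])/1e3
    R2=lambda a:np.array([[np.cos(a),-np.sin(a)],[np.sin(a),np.cos(a)]])
    r=least_squares(lambda p:(M@R2(p[2]).T+p[:2]-W).ravel(),[*W.mean(0),0]);p=r.x
    print(p[:2].round(4),np.degrees(p[2]).round(2),(r.fun*1e3).round(1),[(R2(p[2])@np.array(q)/1e3+p[:2]).round(4) for q in[(-28,40),(28,-72),(0,74)]])
fit(posts,.086);fit(col,.076)
E
```

```text
side [325.61 280.22] [ 0.5001 -0.2525  0.07  ]
side [350.82 315.  ] [ 0.5492 -0.3669  0.07  ]
top [404.74 195.68] [ 0.5052 -0.2533  0.07  ]
top [439.06 180.43] [ 0.5522 -0.3666  0.07  ]
[ 0.5262 -0.288 ] -3.75 [ 0.5  0.6  0.4 -0.6 -0.5 -1.1 -0.3  1.1] [array([ 0.5009, -0.2463]), array([ 0.5494, -0.3617]), array([ 0.531 , -0.2142])]
[ 0.5271 -0.2894] -3.45 [ 0.6  0.2 -0.4  0.3 -0.1 -0.2 -0.  -0.4] [array([ 0.5016, -0.2478]), array([ 0.5508, -0.3629]), array([ 0.5316, -0.2155])]
```

```bash
python3 -m inch '3.62 2.36 0 0 0 0 1;3.62 2.36 0 0 0 0 1;3.62 2.36 0 0 0 0 1;3.62 2.36 0 0 0 0 1;3.62 2.34 0 0 0 0 1'
python3 -m inch '0 0 3 0 0 0 1;0 0 2.5 0 0 0 1;0 0 0.4 0 0 0 1;0 0 0 0 0 0 1;0 0 0 0 0 0 1'
python3 - <<'E'
from h import *
p,d=grab('side',2);cv2.imwrite('pics/s2.png',cv2.resize(p[200:330,270:400,::-1],None,fx=4,fy=4,interpolation=cv2.INTER_CUBIC))
s=read_state();x=s['tcp_pos'];print(x,s['contact_force'],proj('side',[x-[0,0,.0595],[.5022,-.249,.07]]))
E
```

```text
clock: 6.12
tcp_pos: [0.5017, -0.2504, 0.1926]
ee_rot: [-0.0, 0.895, -0.446, -0.001]
contact_force: [0.7, -0.2, -1.3]
finger_gap: 0.0135
clock: 6.75
tcp_pos: [0.5026, -0.2493, 0.1362]
ee_rot: [0.0, 0.895, -0.446, 0.001]
contact_force: [-0.3, 0.9, -0.9]
finger_gap: 0.0131
[ 0.50254893 -0.24925817  0.13601592] [ 0.10413253  0.53382877 -1.10430184] [[326.41401733 277.56255691]
 [326.24103037 279.11364257]]
```

View pics/s2.png

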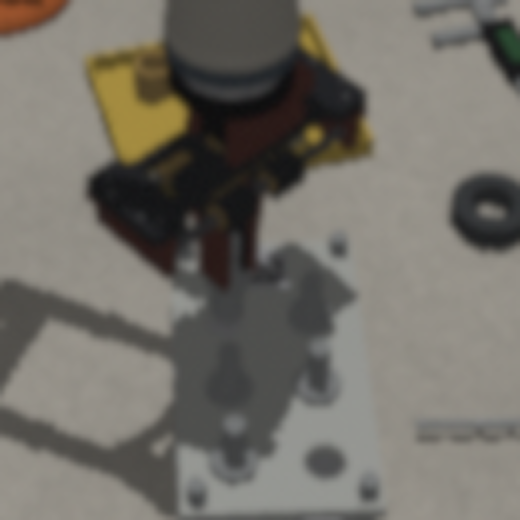

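The side view shows the gripper over the pocket at about (225,300), in shadow and not precise enough to judge. I'll lower it and go by the force reading.

```bash
python3 -m inch '0 0 0.4 0 0 0 1;0 0 0.4 0 0 0 1;0 0 0.2 0 0 0 1;0 0 0.2 0 0 0 1;0 0 0 0 0 0 1'
```

```text
clock: 7.48
tcp_pos: [0.5017, -0.2493, 0.1221]
ee_rot: [0.0, 0.895, -0.447, -0.0]
contact_force: [-1.5, -2.8, -3.2]
finger_gap: 0.0136
```

```bash
python3 -m inch '0.05 0.04 0.5 0 0 0 1;0 0 0.5 0 0 0 1;0 0 0.6 0 0 0 1;0 0 0.5 0 0 0 1;0 0 0.1 0 0 0 1'
```

```text
clock: 8.1
tcp_pos: [0.5018, -0.2496, 0.1]
ee_rot: [-0.0, 0.895, -0.446, -0.0]
contact_force: [-1.2, -1.8, -0.9]
finger_gap: 0.0137
```

```bash
python3 -m inch '0 0 0 0 0 0 3;0 0 0 0 0 0 3;0 0 0 0 0 0 3;0 0 -2 0 0 0 3;0 0 -4 0 0 0 3' 6
python3 -m inch '0 0 -2 0 0 0 3;-2.7 -4 0 0 0 0 4;-2.7 -4 0 0 0 0 4;-2.7 -4 0 0 0 0 4;-2.7 -4 0 0 0 0 4'
python3 -m inch '-2.72 -3.99 0 0 0 0 4;0 0 4 0 0 0 4;0 0 4 0 0 0 4;0 0 3 0 0 0 4;0 0 0 0 0 0 4'
```

```text
clock: 8.72
tcp_pos: [0.5013, -0.2493, 0.1607]
ee_rot: [-0.0, 0.895, -0.446, -0.002]
contact_force: [0.3, -1.0, -0.3]
finger_gap: 0.03
clock: 9.35
tcp_pos: [0.5653, -0.0658, 0.1813]
ee_rot: [-0.0, 0.895, -0.446, 0.0]
contact_force: [0.4, -0.1, -0.1]
finger_gap: 0.0401
clock: 9.98
tcp_pos: [0.5787, -0.0213, 0.068]
ee_rot: [0.001, 0.895, -0.446, -0.003]
contact_force: [0.9, -0.4, 0.1]
finger_gap: 0.0401
```

```bash
python3 -m inch '0 0 0.6 0 0 0 4;0 0 0 0 0 0 1;0 0 0 0 0 0 1;0 0 0 0 0 0 1;0 0 0 0 0 0 1' 6
python3 -m inch '0 0 0 0 0 0 4;0 0 0 0 0 0 4;0 0 0 0 0 -10 4;0 0 0 0 0 -10 4;0 0 0 0 0 -10 4'
python3 -m inch '0 0 0 0 0 -10 4;0 0 0 0 0 -10 4;0 0 0 0 0 -10 4;0 0 0 0 0 -10 4;0 0 0 0 0 -10 4'
python3 -m inch '0 0 0 0 0 0 1;0 0 0 0 0 0 1;0 0 0 0 0 0 1;0 0 0 0 0 0 1;0 0 0 0 0 0 1' 25
python3 -m inch '0 0 -1 0 0 0 1;0 0 -3 0 0 0 1;0 0 -4 0 0 0 1;0 0 -5 0 0 0 1;0 0 -1 0 0 0 1'
```

```text
clock: 10.6
tcp_pos: [0.5808, -0.0216, 0.0654]
ee_rot: [-0.0, 0.895, -0.446, 0.001]
contact_force: [0.1, -0.1, 2.9]
finger_gap: 0.0136
clock: 11.22
tcp_pos: [0.5802, -0.0215, 0.0643]
ee_rot: [0.0, 0.98, -0.197, -0.0]
contact_force: [0.6, -1.2, -0.4]
finger_gap: 0.0399
clock: 11.85
tcp_pos: [0.5802, -0.0215, 0.0643]
ee_rot: [-0.0, 0.972, 0.236, -0.0]
contact_force: [0.2, -1.2, 0.0]
finger_gap: 0.0399
clock: 12.48
tcp_pos: [0.5803, -0.0215, 0.0645]
ee_rot: [-0.0, 0.972, 0.233, -0.0]
contact_force: [-0.5, -0.5, -0.8]
finger_gap: 0.0133
clock: 13.1
tcp_pos: [0.5818, -0.0216, 0.2099]
ee_rot: [0.001, 0.972, 0.233, 0.004]
contact_force: [-0.4, 0.5, -2.0]
finger_gap: 0.0136
```

```bash
python3 -m inch '-2.6 4.18 0 0 0 0 1;-2.6 4.18 0 0 0 0 1;-2.6 4.18 0 0 0 0 1;-2.6 4.18 0 0 0 0 1;-2.6 4.18 0 0 0 0 1'
python3 -m inch '-2.6 4.18 0 0 0 0 1;-2.56 4.16 0 0 0 0 1;0 0 3.5 0 0 0 1;0 0 3.3 0 0 0 1;0 0 0 0 0 0 1'
python3 -m inch '0 0 0.2 0 0 0 1;0 0 0.4 0 0 0 1;0 0 0.4 0 0 0 1;0 0 0.3 0 0 0 1;0 0 0 0 0 0 1'
```

```text
clock: 13.72
tcp_pos: [0.5586, -0.268, 0.203]
ee_rot: [-0.001, 0.972, 0.233, -0.001]
contact_force: [0.2, -0.1, -1.4]
finger_gap: 0.0132
clock: 14.35
tcp_pos: [0.5495, -0.3641, 0.1318]
ee_rot: [-0.002, 0.973, 0.233, -0.003]
contact_force: [-0.2, 0.9, -0.6]
finger_gap: 0.0137
clock: 14.98
tcp_pos: [0.552, -0.3649, 0.1292]
ee_rot: [0.002, 0.972, 0.233, 0.002]
contact_force: [-4.0, 2.4, 13.7]
finger_gap: 0.0136
```

```bash
python3 -m inch '0 0 -0.5 0 0 0 1;-0.09 -0.16 0 0 0 0 1;0 0 0.3 0 0 0 1;0 0 0.3 0 0 0 1;0 0 0 0 0 0 1'
```

```text
clock: 15.6
tcp_pos: [0.5508, -0.3644, 0.1287]
ee_rot: [0.003, 0.972, 0.233, 0.002]
contact_force: [-4.2, 2.2, 19.6]
finger_gap: 0.0134
```

```bash
python3 -m inch '0 0 -0.6 0 0 0 1;-0.11 0.22 0 0 0 0 1;0 0 0.2 0 0 0 1;0 0 0.3 0 0 0 1;0 0 0.1 0 0 0 1'
```

```text
clock: 16.23
tcp_pos: [0.5492, -0.3657, 0.1211]
ee_rot: [-0.001, 0.972, 0.233, -0.001]
contact_force: [0.1, 0.1, -2.1]
finger_gap: 0.0137
```

```bash
python3 -m inch '0 0 0.5 0 0 0 1;0 0 0.5 0 0 0 1;0 0 0.6 0 0 0 1;0 0 0.4 0 0 0 1;0 0 0 0 0 0 1'
python3 -m inch '0 0 0.1 0 0 0 1;0 0 0.1 0 0 0 1;0 0 0 0 0 0 1;0 0 0 0 0 0 1;0 0 0 0 0 0 1'
```

```text
clock: 16.85
tcp_pos: [0.5495, -0.3657, 0.102]
ee_rot: [-0.0, 0.972, 0.233, -0.0]
contact_force: [0.0, -0.2, -1.1]
finger_gap: 0.0134
clock: 17.48
tcp_pos: [0.5497, -0.3659, 0.1007]
ee_rot: [0.0, 0.972, 0.233, 0.0]
contact_force: [0.4, 0.5, -1.5]
finger_gap: 0.0135
```

```bash
python3 -m inch '0 0 0 0 0 0 3;0 0 0 0 0 0 3;0 0 0 0 0 0 3;0 0 -2 0 0 0 3;0 0 -5 0 0 0 3' 6
python3 -m inch '0 0 -5 0 0 0 3;0.5 -5 -3 0 0 0 8;0.5 -6 -3 0 0 0 8;0.5 -6 -2 0 0 0 8;0.5 -6 0 0 0 0 8'
python3 -m inch '0.5 -6 0 0 0 0 8;0.5 -5 0 0 0 0 8;0 0 0 0 0 0 8;0 0 0 0 0 0 8;0 0 0 0 0 0 8'
python3 - <<'E'
from h import *
o=[]
for n,(v0,v1,u0,u1),k in(('top',(160,216,372,456),4),('side',(245,350,300,376),4),('top',(140,225,195,280),4),('side',(110,190,280,370),4)):
    p,d=grab(n); np.savez(n+'2.npz',p=p,d=d)
    o.append(cv2.resize(p[v0:v1,u0:u1,::-1],None,fx=k,fy=k,interpolation=cv2.INTER_CUBIC))
h=lambda a,b:cv2.hconcat([np.pad(x,((0,max(a.shape[0],b.shape[0])-x.shape[0]),(0,0),(0,0))) for x in(a,b)])
a,b=h(o[2],o[3]),h(o[0],o[1][20*4-80:240]);w=max(a.shape[1],b.shape[1])
x=np.vstack([np.pad(q,((0,0),(0,w-q.shape[1]),(0,0))) for q in(a,b)]);print(x.shape)
cv2.imwrite('pics/c3.png',x)
# reader points
R=[]
for n in('side','top'):
    P=cloud(n,np.load(n+'2.npz')['d']);m=(P[...,0]>.42)&(P[...,0]<.68)&(P[...,1]>.22)&(P[...,1]<.37)&(P[...,2]>.1);R.append(P[m]);print(n,m.sum(),P[m].mean(0))
np.savez('reader.npz',*R)
E
```

```text
clock: 18.1
tcp_pos: [0.5486, -0.3651, 0.1693]
ee_rot: [-0.002, 0.972, 0.233, -0.002]
contact_force: [0.4, -0.3, 1.1]
finger_gap: 0.0298
clock: 18.73
tcp_pos: [0.4645, -0.1552, 0.3025]
ee_rot: [0.002, 0.972, 0.233, 0.003]
contact_force: [0.2, 1.2, 0.2]
finger_gap: 0.0665
clock: 19.35
tcp_pos: [0.4244, -0.055, 0.2983]
ee_rot: [0.0, 0.973, 0.232, -0.0]
contact_force: [-0.3, -0.7, 0.7]
finger_gap: 0.0801
(580, 700, 3)
side 797 [0.56192689 0.28322664 0.14796697]
top 992 [0.54904837 0.29899741 0.1538433 ]
```

View pics/c3.png

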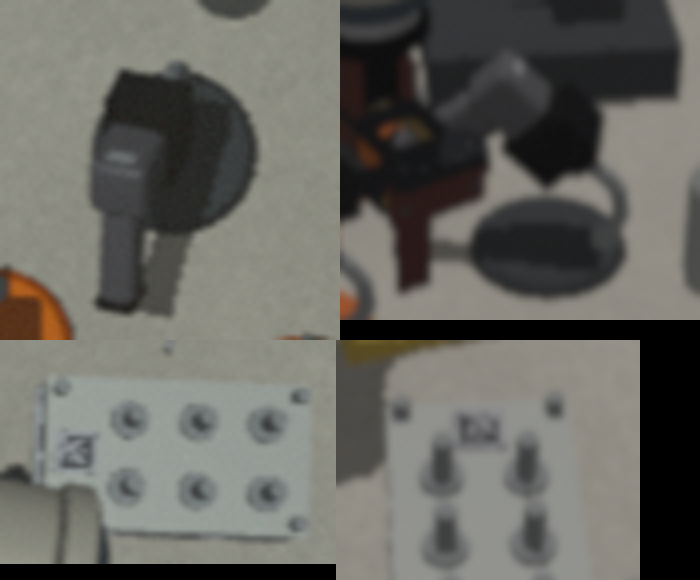

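All six pockets are now filled and look alike. The reader head is at crop (125,170) in the top view, with its pistol grip towards the robot and downward. I'll fit a box model to the depth points.

```bash
python3 - <<'E'
from h import *
B=[((-.025,-.023,0),(.025,.023,.105)),((-.120,-.015,.064),(-.02,.015,.108)),((-.0315,-.0295,-.004),(.0315,.0295,.040))]
c=s=np.sqrt(.5)
Rs=np.array([[c,0,-s],[0,1,0],[s,0,c]]) # cols: reader x,y,z in stand
def sdf(q):
    D=[]
    for lo,hi in B:
        lo,hi=np.array(lo),np.array(hi);e=abs(q-(lo+hi)/2)-(hi-lo)/2
        D.append(np.linalg.norm(np.maximum(e,0),axis=1)+np.minimum(e.max(1),0))
    return np.min(D,0)
def res(p,X):
    a=p[2];Rz=np.array([[np.cos(a),-np.sin(a),0],[np.sin(a),np.cos(a),0],[0,0,1]])
    return sdf((X-[p[0],p[1],.110])@Rz@Rs)
S=[]
for n in('side','top'):
    P=cloud(n,np.load(n+'0.npz')['d']);m=(P[...,0]>.42)&(P[...,0]<.70)&(P[...,1]>.2)&(P[...,1]<.39)&(P[...,2]>.105);S.append(P[m])
for nm,X in(('side',S[0]),('top',S[1]),('both',np.vstack(S))):
    best=min((least_squares(res,[.58,.29,a],args=(X,),loss='soft_l1',f_scale=.003) for a in(-.3,0,.3)),key=lambda r:r.cost)
    p=best.x;r=abs(res(p,X));a=p[2];d=np.array([np.cos(a),np.sin(a)])
    print(nm,'cup floor',p[:2].round(4),'yaw',np.degrees(a).round(2),'med/90% mm',np.percentile(r,[50,90])*1e3,len(X))
    print('  grip point',np.r_[p[:2]-.082*s*d,.110+.082*c].round(4))
s=read_state();print(s['tcp_pos'],s['joint_positions'].round(3),s['clock'])
for n in('top0','top2'):
    P=cloud('top',np.load(n+'.npz')['d'])
    for q in[(.5015,-.250),(.5497,-.366),(.5575,-.251),(.4940,-.362)]:
        m=np.hypot(P[...,0]-q[0]-.001,P[...,1]-q[1])<.012;print(n,np.percentile(P[m][:,2],[20,50,90]).round(3))
E
```

```text
side cup floor [0.6029 0.2896] yaw -13.08 med/90% mm [2.18442011 5.36861605] 895
  grip point [0.5465 0.3027 0.168 ]
top cup floor [0.6046 0.2923] yaw -12.72 med/90% mm [1.8118079  5.49542395] 974
  grip point [0.5481 0.3051 0.168 ]
both cup floor [0.6038 0.2902] yaw -13.02 med/90% mm [2.14360573 5.5949995 ] 1869
  grip point [0.5473 0.3033 0.168 ]
[ 0.42412723 -0.05401566  0.29825816] [-0.206 -0.349  1.533  0.     1.958  0.894] 20.15
top0 [0.006 0.012 0.07 ]
top0 [0.006 0.014 0.07 ]
top0 [0.075 0.082 0.112]
top0 [0.075 0.086 0.111]
top2 [0.076 0.085 0.11 ]
top2 [0.075 0.084 0.109]
top2 [0.075 0.08  0.11 ]
top2 [0.075 0.084 0.11 ]
```

```bash
python3 - <<'E'
from h import *
p=np.load('top0.npz')['p'].astype(int);P=cloud('top',np.load('top0.npz')['d'])
m=((p[...,0]-p[...,2]>50)&(p[...,1]<p[...,0]*.75)|((p[...,1]-p[...,0])>30))&(P[...,1]>0.05)&(P[...,0]>.2)&(P[...,0]<.6)
n,l,st,c=cv2.connectedComponentsWithStats(m.astype(np.uint8))
for i in range(1,n):
    if st[i,4]>80: Q=P[l==i];H=Q[Q[:,2]>.06];print(c[i].round(),Q.min(0).round(3),Q.max(0).round(3),'high',H.min(0).round(3) if len(H) else'',H.max(0).round(3) if len(H) else'')
psi=np.radians(-13.);s=np.sqrt(.5)
z=np.array([s*np.cos(psi),s*np.sin(psi),-s]);y=np.array([np.sin(psi),-np.cos(psi),0]);x=np.cross(y,z)
T=np.c_[x,y,z];R0=rot().as_matrix();pos=read_state()['tcp_pos']
print('T',T.round(3),'rotvec tool deg',np.degrees(Ro.from_matrix(R0.T@T).as_rotvec()))
g=np.array([.5475,.3035,.168])
print('pre shift in current tool cm',(R0.T@(g-.12*z-pos)*100).round(2), 'pre world',g-.12*z)
E
```

```text
[191. 228.] [ 0.354  0.385 -0.001] [0.485 0.534 0.167] high [0.382 0.418 0.086] [0.468 0.485 0.167]
[270. 245.] [ 0.288  0.124 -0.   ] [0.425 0.26  0.164] high [0.314 0.155 0.089] [0.405 0.224 0.164]
[206. 278.] [0.2   0.333 0.004] [0.317 0.452 0.17 ] high [0.21  0.364 0.088] [0.299 0.435 0.17 ]
T [[ 0.689 -0.225  0.689]
 [-0.159 -0.974 -0.159]
 [ 0.707  0.    -0.707]] rotvec tool deg [-15.68699024  43.1157967   37.87335634]
pre shift in current tool cm [ 20.71 -31.71   4.54] pre world [0.46482196 0.32258773 0.25285281]
```

```bash
python3 -m inch '2.96 -4.53 0 0 0 0 8;2.96 -4.53 0 0 0 0 8;2.96 -4.53 0 0 0 0 8;2.96 -4.53 0 0 0 0 8;2.96 -4.53 0 0 0 0 8' 30
python3 -m inch '2.96 -4.53 0 0 0 0 8;2.96 -4.53 0 0 0 0 8;0 0 0 0 0 10 8;0 0 0 0 0 10 8;0 0 0 0 0 10 8'
python3 -m inch '0 0 0 0 0 10 8;0 0 0 0 9 0 8;0 0 0 0 9 0 8;0 0 0 0 9 0 8;0 0 0 0 9 0 8'
python3 -m inch '0 0 0 0 9 0 8;0 0 0 0 0 0 8;0 0 0 0 0 0 8;0 0 0 0 0 0 8;0 0 0 0 0 0 8'
cat > aim.py <<'E'
from h import *
psi=np.radians(-13.);s=np.sqrt(.5)
z=np.array([s*np.cos(psi),s*np.sin(psi),-s]);y=np.array([np.sin(psi),-np.cos(psi),0]);T=np.c_[np.cross(y,z),y,z]
R0=rot().as_matrix();S=read_state();g=np.array([.5475,.3035,.168])
print(S['joint_positions'].round(3));print('rotvec',np.degrees(Ro.from_matrix(R0.T@T).as_rotvec()).round(2),'shift to grip cm (target tool axes)',(T.T@(g-S['tcp_pos'])*100).round(2))
E
python3 aim.py
```

```text
clock: 20.78
tcp_pos: [0.4532, 0.2168, 0.2983]
ee_rot: [0.0, 0.972, 0.233, 0.0]
contact_force: [1.5, 0.2, 0.1]
finger_gap: 0.0799
clock: 21.4
tcp_pos: [0.4649, 0.3229, 0.2979]
ee_rot: [0.0, 1.0, -0.029, -0.0]
contact_force: [-0.1, -0.0, 0.8]
finger_gap: 0.08
clock: 22.02
tcp_pos: [0.4649, 0.3227, 0.2992]
ee_rot: [0.034, 0.944, -0.108, 0.31]
contact_force: [0.1, 0.4, -0.8]
finger_gap: 0.0801
clock: 22.65
tcp_pos: [0.472, 0.3143, 0.3051]
ee_rot: [0.042, 0.921, -0.097, 0.375]
contact_force: [-1.2, 0.6, -0.8]
finger_gap: 0.0801
[ 0.898 -0.349  1.688 -0.686  1.436  2.644]
rotvec [-0.36  0.67  0.79] shift to grip cm (target tool axes) [-4.32 -0.64 15.07]
```

```bash
sed -i 's/T=np.c_\[np.cross(y,z),y,z\]/y=-y;T=np.c_[np.cross(y,z),y,z]/' aim.py
python3 -m inch '0 0 0 0 0 -10 8;0 0 0 0 0 -10 8;0 0 0 0 0 -10 8;0 0 0 0 0 -10 8;0 0 0 0 0 -10 8'
python3 -m inch '0 0 0 0 0 -10 8;0 0 0 0 0 -10 8;0 0 0 0 0 -10 8;0 0 0 0 0 -10 8;0 0 0 0 0 -10 8'
python3 -m inch '0 0 0 0 0 -10 8;0 0 0 0 0 -10 8;0 0 0 0 0 -10 8;0 0 0 0 0 -10 8;0 0 0 0 0 -10 8'
python3 -m inch '0 0 0 0 0 -10 8;0 0 0 0 0 -10 8;0 0 0 0 0 -10 8;0 0 0 0 0 0 8;0 0 0 0 0 0 8'
python3 aim.py
```

```text
clock: 23.28
tcp_pos: [0.4718, 0.3143, 0.3047]
ee_rot: [0.198, 0.875, 0.304, 0.321]
contact_force: [0.4, -1.0, 0.5]
finger_gap: 0.0798
clock: 23.9
tcp_pos: [0.4717, 0.3144, 0.3047]
ee_rot: [0.315, 0.664, 0.645, 0.207]
contact_force: [-1.4, 0.7, -0.2]
finger_gap: 0.08
clock: 24.52
tcp_pos: [0.4717, 0.3143, 0.3047]
ee_rot: [0.373, 0.33, 0.865, 0.055]
contact_force: [0.4, -0.3, -0.6]
finger_gap: 0.0798
clock: 25.15
tcp_pos: [0.4716, 0.3144, 0.3046]
ee_rot: [0.375, 0.098, 0.921, -0.042]
contact_force: [-0.7, 0.4, -0.7]
finger_gap: 0.08
[ 0.899 -0.349  1.689 -0.687  1.436 -0.494]
rotvec [ 0.37 -0.65  0.67] shift to grip cm (target tool axes) [ 4.25  0.65 15.06]
```

```bash
python3 -m inch '1 0.2 0 0.4 -0.6 0.7 8;2 0.2 0 0 0 0 8;1.25 0.25 2 0 0 0 8;0 0 4 0 0 0 8;0 0 3 0 0 0 8'
python3 -m inch '0 0 2 0 0 0 8;0 0 0 0 0 0 8;0 0 0 0 0 0 8;0 0 0 0 0 0 8;0 0 0 0 0 0 8'
python3 aim.py; python3 - <<'E'
from h import *
a,_=grab('top',2);b,_=grab('side',2)
f=lambda p,v,u:cv2.resize(p[v:v+90,u:u+95,::-1],None,fx=4,fy=4,interpolation=cv2.INTER_CUBIC)
cv2.imwrite('pics/c4.png',cv2.convertScaleAbs(cv2.hconcat([f(a,145,195),f(b,105,275)]),alpha=1.5))
E
```

```text
clock: 25.78
tcp_pos: [0.5058, 0.3128, 0.2095]
ee_rot: [0.38, 0.104, 0.918, -0.044]
contact_force: [0.6, 1.0, 0.1]
finger_gap: 0.08
clock: 26.4
tcp_pos: [0.5189, 0.3103, 0.1976]
ee_rot: [0.38, 0.103, 0.918, -0.043]
contact_force: [0.4, -0.0, -0.7]
finger_gap: 0.08
[ 0.821 -0.262  1.813 -0.709  1.224 -0.404]
rotvec [ 0.06 -0.    0.15] shift to grip cm (target tool axes) [ 0.02 -0.02  4.17]
```

View pics/c4.png

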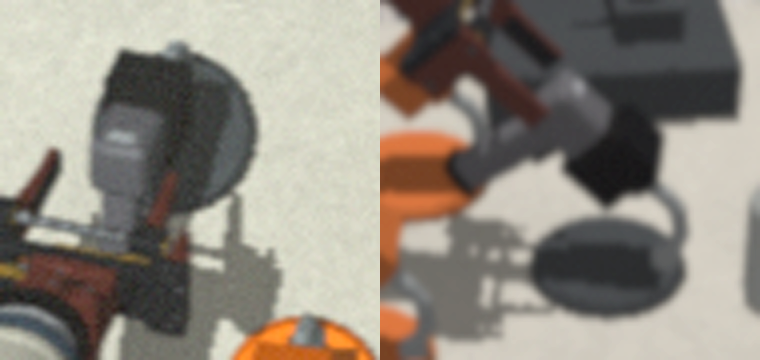

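The top crop shows the fingers straddling the head, with tips at (55,155) and (173,178) and the head centre near (125,150). I'll advance, close gently, and read the side force.

```bash
python3 -m inch '0 0 2 0 0 0 8;0 0 2.1 0 0 0 8;0 0 0 0 0 0 8;0 0 0 0 0 0 5.8;0 0 0 0 0 0 5.8' 4
python3 -m inch '0 0 0 0 0 0 5.2;0 0 0 0 0 0 5.2;0 0 0 0 0 0 4.4;0 0 0 0 0 0 4.4;0 0 0 0 0 0 4.4'
python3 -c "
from h import *
S=read_state();print('tool force',rot().inv().apply(S['contact_force']))"
```

```text
clock: 27.22
tcp_pos: [0.5472, 0.3038, 0.1688]
ee_rot: [0.38, 0.103, 0.918, -0.043]
contact_force: [0.4, 0.2, 0.1]
finger_gap: 0.0639
clock: 27.85
tcp_pos: [0.5473, 0.3033, 0.1679]
ee_rot: [0.38, 0.103, 0.918, -0.044]
contact_force: [-2.8, 0.1, 2.1]
finger_gap: 0.046
tool force [ 0.48419905 -0.51748458 -3.41125303]
```

```bash
python3 -m inch '0 0 0 0 0 0 4;0 0 0 0 0 0 4;0 0 0 0 0 0 4;0 0 -0.5 0 0 0 4;0 0 -1 0 0 0 4' 45
python3 -c "
from h import *
S=read_state();print('tool force',rot().inv().apply(S['contact_force']))"
python3 -m inch '0 0 -1 0 0 0 4;0 0 -1.5 0 0 0 4;0 0 -1.5 0 0 0 4;0 0 -1.5 0 0 0 4;0 0 -1.5 0 0 0 4'
python3 -c "
from h import *
S=read_state();print('tool force',rot().inv().apply(S['contact_force']))"
```

```text
clock: 28.48
tcp_pos: [0.5372, 0.3051, 0.178]
ee_rot: [0.38, 0.103, 0.918, -0.045]
contact_force: [3.9, -0.9, -2.1]
finger_gap: 0.046
tool force [-1.37515549  0.05144763  4.31429142]
clock: 29.1
tcp_pos: [0.4876, 0.3172, 0.2279]
ee_rot: [0.379, 0.103, 0.919, -0.044]
contact_force: [-0.2, 0.5, -2.5]
finger_gap: 0.0459
tool force [1.9628971  0.43732813 1.50142227]
```

```bash
python3 -m inch '-2 0 -2 0 0 0 4;-2.5 0 -2.5 0 0 0 4;-2.5 0 -2.5 0 0 0 4;-1.5 0 -1.5 0 0 0 4;0 0 0 0 6 0 4'
python3 -m inch '0 0 0 0 9 0 4;0 0 0 0 9 0 4;0 0 0 0 9 0 4;0 0 0 0 9 0 4;0 0 0 0 3 0 4'
python3 -m inch '0 0 0 0 0 0 4;0 0 0 0 0 0 4;0 0 0 0 0 0 4;0 0 0 0 0 0 4;0 0 0 0 0 0 4'
cat > fin.py <<'E'
from h import *
S=read_state();R0=rot().as_matrix();print(S['joint_positions'].round(3))
down=R0.T@[0,0,-1];ax=np.cross([0,0,1],down);print('to vertical rotvec deg',np.degrees(ax).round(2))
code=np.array([.5315,-.2160,.072]);print('shift cm',(R0.T@(code+[0,0,.162]-S['tcp_pos'])*100).round(2), 'tool x',R0[:,0].round(3),S['tcp_pos'])
E
python3 fin.py
```

```text
clock: 29.72
tcp_pos: [0.4874, 0.3181, 0.3496]
ee_rot: [0.331, 0.104, 0.937, -0.037]
contact_force: [0.4, -0.7, -3.4]
finger_gap: 0.0457
clock: 30.35
tcp_pos: [0.4899, 0.3167, 0.3477]
ee_rot: [-0.002, 0.113, 0.994, -0.002]
contact_force: [-0.3, -0.1, -3.7]
finger_gap: 0.0455
clock: 30.98
tcp_pos: [0.4886, 0.3172, 0.3483]
ee_rot: [-0.0, 0.112, 0.994, -0.001]
contact_force: [-0.1, 0.0, -3.0]
finger_gap: 0.0458
[ 5.180e-01  9.600e-02  1.034e+00 -2.000e-03  2.013e+00 -8.290e-01]
to vertical rotvec deg [-0.13 -0.01  0.  ]
shift cm [-16.04 -51.01  11.54] tool x [-0.975  0.222  0.   ] [0.4886365  0.31724406 0.34830461]
```

```bash
python3 -m inch '-1 -3 0 0 0 0 4;-1.6 -5 0 0 0 0 4;-1.7 -5.3 0 0 0 0 4;-1.7 -5.3 0 0 0 0 4;-1.7 -5.3 0 0 0 0 4'
python3 -m inch '-1.7 -5.3 0 0 0 0 4;-1.7 -5.3 0 0 0 0 4;-1.7 -5.3 0 0 0 0 4;-1.7 -5.3 0 0 0 0 4;-1 -3.5 0 0 0 0 4'
python3 -m inch '-0.5 -2 0 0 0 0 4;0 0 3 0 0 0 4;0 0 3 0 0 0 4;0 0 2 0 0 0 4;0 0 0 0 0 0 4'
python3 - <<'E'
from h import *
for q,k,o in(((117,157),6,(372,162)),): print('code',atz('top',o[0]+(q[0]+.5)/k-.5,o[1]+(q[1]+.5)/k-.5,.072))
# dark-pixel centroid of the matrix, top & side, pre-arm frames
for n,f in(('top','top0'),('side','side0')):
    I=np.load(f+'.npz')['p'].mean(2);u,v=proj(n,[.532,-.211,.072])[0];r=7
    w=I[int(v)-r:int(v)+r+1,int(u)-r:int(u)+r+1];yy,xx=np.mgrid[int(v)-r:int(v)+r+1,int(u)-r:int(u)+r+1]
    d=np.clip(np.median(w)-w-12,0,None);d[np.hypot(xx-u,yy-v)>6.5]=0
    print(n,(u,v),atz(n,(d*xx).sum()/d.sum(),(d*yy).sum()/d.sum(),.072))
a,da=grab('top',2);b,db=grab('side',2);np.savez('fin.npz',a=a,b=b,da=da,db=db)
f=lambda p,v,u:cv2.resize(p[v:v+110,u:u+95,::-1],None,fx=4,fy=4,interpolation=cv2.INTER_CUBIC)
cv2.imwrite('pics/c5.png',cv2.convertScaleAbs(cv2.hconcat([f(a,140,350),f(b,195,280)]),alpha=1.5))
E
python3 fin.py
```

```text
clock: 31.6
tcp_pos: [0.5106, 0.0653, 0.3488]
ee_rot: [-0.0, 0.112, 0.994, -0.001]
contact_force: [-0.1, -0.4, -3.1]
finger_gap: 0.0458
clock: 32.22
tcp_pos: [0.5315, -0.1937, 0.3488]
ee_rot: [-0.001, 0.113, 0.994, -0.001]
contact_force: [0.3, 1.0, -3.4]
finger_gap: 0.0458
clock: 32.85
tcp_pos: [0.5316, -0.211, 0.2673]
ee_rot: [-0.002, 0.112, 0.994, -0.0]
contact_force: [1.3, 0.3, -2.3]
finger_gap: 0.046
code [ 0.53176731 -0.20966454  0.072     ]
top (np.float64(391.49297220193466), np.float64(187.66893565127467)) [ 0.53127506 -0.21056177  0.072     ]
side (np.float64(335.65287315616814), np.float64(266.7807213374427)) [ 0.52894455 -0.21348522  0.072     ]
[-0.436  0.024  1.248 -0.003  1.867 -1.784]
to vertical rotvec deg [-0.17  0.11  0.  ]
shift cm [ 0.01 -0.42  3.7 ] tool x [-0.975  0.222 -0.002] [ 0.53252931 -0.21182183  0.27100076]
```

View pics/c5.png

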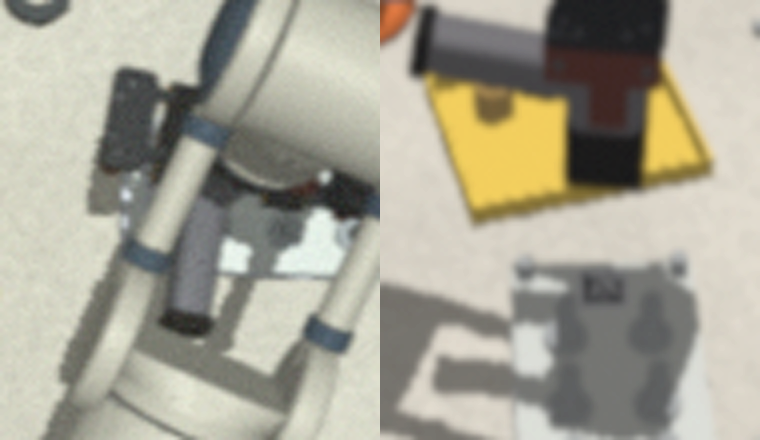

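The side crop shows the reader upright above the code plate (matrix at (603,288)), its nose at (605,185), and the pistol grip pointing towards the robot. I'll descend to 8 cm and check the tilt with a model overlay.

```bash
python3 -m inch '0 0 1.5 0 0 0 4;0 0 1.5 0 0 0 4;0 0 0.7 0 0 0 4;0 0 0 0 0 0 4;0 0 0 0 0 0 4'
python3 -m inch '0 0 0 0 0 0 4;0 0 0 0 0 0 4;0 0 0 0 0 0 4;0 0 0 0 0 0 4;0 0 0 0 0 0 4'
python3 fin.py; python3 - <<'E'
from h import *
S=read_state();R=rot().as_matrix();Rr=np.c_[-R[:,0],R[:,1],-R[:,2]];w=S['tcp_pos']+R[:,2]*.082
b,db=grab('side',3);k=5;v0,u0=190,285
c=cv2.resize(b[v0:v0+100,u0:u0+110,::-1],None,fx=k,fy=k,interpolation=cv2.INTER_CUBIC);c=cv2.convertScaleAbs(c,alpha=1.5);raw=c.copy()
print('window',w,np.linalg.det(Rr))
for lo,hi in(((-.025,-.023,0),(.025,.023,.105)),((-.120,-.015,.064),(-.025,.015,.108))):
    X=np.array([[a,bb,cc] for a in(lo[0],hi[0]) for bb in(lo[1],hi[1]) for cc in(lo[2],hi[2])]);q=(proj('side',X@Rr.T+w)-[u0,v0]+.5)*k
    for i in range(8):
        for j in(1,2,4):
            if not i&j: cv2.line(c,tuple(map(int,q[i])),tuple(map(int,q[i|j])),(0,255,0),1)
q=(proj('side',[.5318,-.212,.072])[0]-[u0,v0]+.5)*k;cv2.circle(c,tuple(map(int,q)),4,(0,0,255),1)
cv2.imwrite('pics/c6.png',c)
E
```

```text
clock: 33.67
tcp_pos: [0.5321, -0.2122, 0.2326]
ee_rot: [-0.0, 0.112, 0.994, -0.001]
contact_force: [0.4, -0.1, -3.0]
finger_gap: 0.0458
clock: 34.3
tcp_pos: [0.5321, -0.2121, 0.2322]
ee_rot: [-0.0, 0.112, 0.994, -0.001]
contact_force: [-0.3, 0.7, -3.4]
finger_gap: 0.0459
[-0.437  0.016  1.325 -0.003  1.801 -1.784]
to vertical rotvec deg [-0.14 -0.04  0.  ]
shift cm [-0.03 -0.39 -0.18] tool x [-0.975  0.223  0.001] [ 0.53205338 -0.21208331  0.23217513]
window [ 0.53195278 -0.2122678   0.1501754 ] 1.0000000000000002
```

View pics/c6.png

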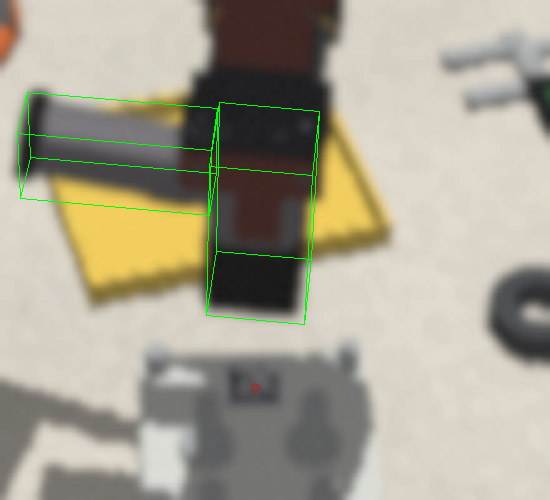

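```bash
python3 - <<'E'
from h import *
S=read_state();R=rot().as_matrix();Rr=np.c_[-R[:,0],R[:,1],-R[:,2]];w=S['tcp_pos']+R[:,2]*.082
b,_=grab('side',6);I=b.mean(2)
def edges(row,img):
    g=cv2.resize(img[row:row+1,318:356].astype(np.float32),None,fx=10,fy=1,interpolation=cv2.INTER_LINEAR)[0];t=(g.min()+np.median(img[row,[318,319,354,355]]))/2
    i=np.where(g<t)[0];return 318+i[0]/10,318+i[-1]/10
m=np.zeros((400,640),np.float32)
X=np.array([[a,bb,cc] for a in(-.025,.025) for bb in(-.023,.023) for cc in(0,.105)])
h=cv2.convexHull(proj('side',X@Rr.T+w).astype(np.float32));M=np.full((3200,5120),255,np.uint8);cv2.fillPoly(M,[((h+.5)*8).astype(np.int32)],0);M=cv2.resize(M,(640,400),interpolation=cv2.INTER_AREA)
for r in range(240,256): print(r,'seen',np.round(edges(r,I),1),'model',np.round(edges(r,M),1))
print(S['contact_force'],S['joint_velocities'].round(4),S['clock'])
E
```

```text
240 seen [326.2 347.4] model [326.5 347.4]
241 seen [326.  346.7] model [326.5 347.2]
242 seen [325.7 346. ] model [326.3 347.1]
243 seen [324.9 345.4] model [326.3 347. ]
244 seen [324.2 344.9] model [326.3 347. ]
245 seen [324.6 344.7] model [326.3 346.9]
246 seen [325.3 344.7] model [326.3 346.8]
247 seen [325.7 344.6] model [326.3 346.7]
248 seen [325.9 344.6] model [326.3 346.6]
249 seen [326.  344.6] model [326.2 346.4]
250 seen [326.3 344.6] model [326.2 346.2]
251 seen [327.  344.5] model [326.2 346.1]
252 seen [330.  344.5] model [326.2 346. ]
253 seen [332.7 344.5] model [329.1 345.9]
254 seen [333.9 344.7] model [339.7 345.9]Traceback (most recent call last):
  File "<stdin>", line 10, in <module>
  File "<stdin>", line 6, in edges
IndexError: index 0 is out of bounds for axis 0 with size 0
```

The seen right edge doesn't match the model slope, so I'll compare properly. I'll rectify the flank plane of the reader in the stand and in hand, assuming nominal frames, and put them side by side.

```bash
python3 - <<'E'
from h import *
S=read_state();R=rot().as_matrix();Rh=np.c_[-R[:,0],R[:,1],-R[:,2]];Rh=Rh if np.linalg.det(Rh)>0 else None;wh=S['tcp_pos']+R[:,2]*.082
a=np.radians(-13);s=np.sqrt(.5);Rs=Ro.from_euler('z',a).as_matrix()@np.array([[s,0,-s],[0,1,0],[s,0,s]]);ws=np.array([.6038,.2910,.110])
print(Rh.round(2),Rs.round(2))
b,_=grab('side',6);np.savez('side3.npz',p=b);I0=np.load('side0.npz')['p']
xs=np.arange(-.14,.05,.0005);zs=np.arange(.125,-.02,-.0005);X,Z=np.meshgrid(xs,zs);out=[]
for I,Rr,w in((I0,Rs,ws),(b,Rh,wh)):
    Q=np.stack([X,np.full_like(X,-.019),Z],-1).reshape(-1,3)@Rr.T+w;q=proj('side',Q).reshape(*X.shape,2).astype(np.float32)
    r=cv2.remap(I,q[...,0],q[...,1],cv2.INTER_CUBIC)[:,:,::-1];r=cv2.convertScaleAbs(r,alpha=2.)
    for x in(-.025,.025): cv2.line(r,(int((x+.14)/.0005),0),(int((x+.14)/.0005),290),(0,255,0),1)
    for z in(0,.06,.105): cv2.line(r,(0,int((.125-z)/.0005)),(380,int((.125-z)/.0005)),(0,255,0),1)
    out.append(r)
cv2.imwrite('pics/c7.png',cv2.hconcat(out))
E
```

```text
[[ 0.97  0.22  0.  ]
 [-0.22  0.97  0.  ]
 [-0.   -0.    1.  ]] [[ 0.69  0.22 -0.69]
 [-0.16  0.97  0.16]
 [ 0.71  0.    0.71]]
```

View pics/c7.png

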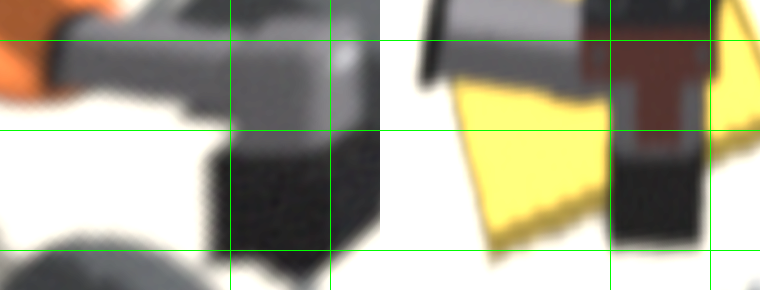

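Both rectified views show the same slanted pistol grip. In hand, the head's edges are vertical at x = 611 and 703, and the nose is at row 243, about 81 to 82 mm above the code. The arm is steady, so I'll hand in.

```bash
python3 -c "
from station import *
s=read_state();print(s['clock'],s['tcp_pos'],s['contact_force'],s['finger_gap'],abs(s['joint_velocities']).max());print(job.finish_job())"
```

```text
35.05 [ 0.53205246 -0.21209576  0.23219693] [-0.14734922  0.33874773 -2.80301646] 0.046056475835471795 0.001218614306936142
the job is handed in; nothing more can be done
None
```

Both plungers are home in the empty pockets. The job was handed in at 35 s with the reader held upright above the code plate.

- **Plungers:** Depth readings put their collars and stem tops at the same height as the plungers already loaded. The second one met the plate twice, with up to about 20 N upward. It dropped in without side force after a shift of about 2.5 mm.
- **Reader position:** I drew it out along its axis, stood it upright and moved it over the code. Its window came out about 81–82 mm above the plate from the picture, against 78 mm from the arm's own pose. It is within about 2–3 mm of the code's middle.
- **Hold:** The tool was vertical to about 0.15°, and the only outside force was about 3 N, the reader's weight. The joints were still.
- **Checks that disagreed:**
    - The side and top cameras differed by about 3 mm on the code's position. I used the top camera's value, adjusted by the small error found when gripping the first plunger.
    - A first edge check hinted that the reader was tilted. The rectified view showed its edges vertical, so at most 1–2° of tilt remains unresolved.

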